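# Dispense one tissue cassette and push it to its specimen

## Robot

A 6-joint arm with a two-finger parallel gripper is mounted at the origin on a cart in front of the work surface, level with it; the furniture and walls round the work are solid. World frame = base frame: x ahead of the robot, y to its left, z up, the work surface at z = 0. Lengths are in m, angles in rad, forces in N, time in s.
With the tool pointing down it reaches from about 0.375 to 0.825 m from the base axis. Payload 5.5 kg.
Tool frame: the origin (TCP) lies midway between the tips of the shut fingers; the grasp point (between the pads) lies 19 mm behind it; z points along the fingers, y is the line along which they close (so a half turn about z gives the same grasp; the last joint's range is limited). The gripper opens to 85 mm and grips with 20 to 120 N. Pads are 22 mm wide; open, the fingers measure 114 mm over their backs; the gripper's body (76 mm by 85 mm) begins 54 mm behind the grasp point. The pads swing forward as they close: fully open they stand 13 mm farther back than shut.
Start: joints at [1.147, 0.314, -0.047, 1.21, 0, 1.571], TCP at [0.247, 0.547, 0.231] pointing down, gripper open.
Joint ranges: [-2.67, 2.67], [-0.69, 1.73], [-1.03, 1.25], [-2.08, 2.16], [-1.42, 1.45], [-3.14, 3.14]. Speed limits (rad/s): [2.39, 2.39, 3.01, 3.14, 3.14, 3.14].

## Interface

Orientations are given as a 3x3 rotation matrix whose columns are the frame's x, y, z axes.
In Python, from workcell import state, camera, camera_params, job_done gives the robot as it stands.
- The arm moves only by the tool apply_moves, never from a script. Its argument "steps" is a list of rows, each a list of 2 entries, a list of its own where there are three numbers: the shift along the world's x, y, z in m, then the turn, a rotation vector about the world's x, y, z in degrees. A call has 1 to 12 rows; each row is the pose to reach, as a shift and turn from the pose commanded when the call began; what a row does not reach only later rows make up. A row lasts 1/12 s, in which the tool goes at most 41.7 mm and 7.16 degrees, less where a joint would pass 70% of its speed; a pose out of reach is approached as far as the arm can. A call with a gripper value outside its range is refused whole. "claw" is the closure, from -1 (fully open) to 1 (shut), so that 0 is half open, set as the call begins (left out, the last holds). The fingers move at their own pace and stop on an object; "grip_force" is the grip in N (left out, the last holds). Time passes only in rows, so rows that repeat a pose let the fingers close. It gives the time, the measured TCP pose, the force, the opening and the grip force at its end, in the units of the state.
- state(): the state, without advancing time (a new reading comes with each control period).
- camera(name): name is "scene" or "top"; returns the picture (384x512x3 uint8, red, green, blue); there is no depth.
- camera_params(name): a dict with "camera_matrix" (3x3 intrinsics, pixels), "R" (3x3) and "t" (3): a world point X has camera coordinates R X + t. Camera axes: x right, y down, z forward; pixel columns grow to the right and rows downward; lengths in m; the calibration is good to about 2 mm. A picture is of the moment at which its call begins. camera_params takes no time and is no camera call.
- job_done(): hands the job in; it is judged then, once.
The state is a dict: "time_s": time; "joint_pos": joint angles; "joint_vel": joint speeds; "joint_torque": joint torques, N m; "eef_pos": TCP position; "eef_rot": TCP orientation; "contact_force": force on the tool from outside, world axes, zero at the start; "wrist_torque": the same for the moment, N m; "gripper_width": finger opening in m; "finger_force": force on a finger pad.
Only numpy, scipy, OpenCV 4.12 (cv2) and the standard library are available. Lean on these libraries where they do the work, as an engineer would, in place of code of your own. Each camera call takes 0.05 s, during which the arm holds its last target. There are 200 camera calls.

## Task

Press the red plunger of the white cassette dispenser all the way down once and let it come up, so that a single blue cassette slides out in front. Then push that cassette sideways along the worktop with your fingertips, without picking it up, until it lies flat inside the black taped square in front of the orange-lidded specimen cup. Leave the cups, the other cassettes and everything else where they are.

Things in the scene. Friction and masses are not known exactly. Their poses are not given: they have to be found in the camera images.
- dispenser: white dispenser, fixed. Origin on the worktop under the middle of its open magazine (50 mm high, x and y within 20 and 26 mm) that holds four stacked cassettes; a 44 mm high housing behind it reaches to x +82 mm. Cassettes come out along its -x, roughly towards the robot, through a slot at the foot. One full press brings the lowest out, centre at x -48 to -65 mm, y 0; each further press one more.
- plunger_top (a point): centre of the top of the red round plunger button, 32 mm across; 72 mm above the worktop when up, 52 mm behind the dispenser's origin (dispenser x +52 mm, y 0). Pressed straight down.
- plunger (a joint): plunger travel in m: 0 up, 0.020 fully down (a hard stop). Springs back by itself in about half a second when let go; needs about 3 N at the start and 6 to 12 N at the bottom.
- cassette_1: the lowest blue tissue cassette in the stack, the one that one press ejects: a flat plastic block 30 (its x, the way it comes out) x 40 (its y) x 8 mm high, about 14 g, with small dark slots and a white strip on top. Origin at the centre of its underside; it slides on the worktop.
- square_orange (a point): centre, on the worktop, of the black taped square with the orange-lidded cup behind it: inside 90 x 90 mm, tape 6 mm wide, flush. Axes parallel to the dispenser's. The two squares lie left and right of the exit, about 117 mm along dispenser y and 55 mm before its origin; which one has the orange-lidded cup varies.
- square_white (a point): centre of the other taped square, with the white-lidded cup behind it; same size.
- cup_orange: specimen cup with orange lid, 66 mm across, 70 mm high, loose; origin at the centre of its underside, about 90 mm behind (dispenser +x) the centre of its taped square.
- cup_white: specimen cup with white lid, same size, about 90 mm behind the centre of the other taped square.
- label_block: loose blue and white block 34 x 40 x 66 mm, a bystander; origin at the centre of its underside.
- cassette_2: blue cassette number 2 from the bottom of the stack, same size; origin at the centre of its underside; stays in the magazine (it only drops 8 mm).
- cassette_3: blue cassette number 3 from the bottom of the stack, same size; origin at the centre of its underside; stays in the magazine (it only drops 8 mm).
- cassette_4: blue cassette number 4 from the bottom of the stack, same size; origin at the centre of its underside; stays in the magazine (it only drops 8 mm).
There are look-alikes about, which are no part of the job. What is shaped like the dispenser but yellow is not meant.

How it is judged:
By the outcome, as a careful person would: the job done as asked, in the order asked, and still so for the second after the job is handed in, with the robot touching nothing.
It also fails if it takes over 40 s, if anything falls off the work surface, if the arm or the gripper's body presses on something with over 40 N, if the wrist force passes 120 N, or if a joint passes its speed limit or range.

## Working session

There is one attempt and no reset: what is moved stays moved. The work goes in short steps, Python scripts to look and compute and a tool call to move; the robot and the scene stay as the last step left them, time stands still between calls to the robot, and variables do not carry over. Pictures are saved under pics/ and viewed, at most 10 in all, crops included, and the job is handed in when it is done.

Besides the shell and the picture viewer there is one more tool, called after "Call:" by a JSON object that holds its "fn" and its "kwargs". apply_moves: Moves the arm, as the interface text tells. Its arguments: {"type":"object","properties":{"steps":{"type":"array"},"claw":{"type":"number"},"grip_force":{"type":"number"}},"required":["steps"]}

```bash
mkdir -p pics; cat > h.py <<'E'
import numpy as np, cv2
from workcell import *
def save(n,f):
    im=camera(n); cv2.imwrite(f,im[:,:,::-1]); return im
def ray(n,u,v,z):
    p=camera_params(n);K=np.array(p["camera_matrix"]);R=np.array(p["R"]);t=np.array(p["t"])
    c=-R.T@t; d=R.T@np.linalg.inv(K)@np.array([u,v,1.]); return c+d*(z-c[2])/d[2]
def proj(n,X):
    p=camera_params(n);x=np.array(p["camera_matrix"])@(np.array(p["R"])@np.array(X)+np.array(p["t"])); return x[:2]/x[2]
E
python3 - <<'E'
from h import *
a=save("scene","pics/s0.png"); b=save("top","pics/t0.png")
s=state();print(s["eef_pos"],s["eef_rot"],s["time_s"],s["gripper_width"])
E
```

```text
[0.24651721 0.5464684  0.23053335] [[-9.11549995e-01  4.11188776e-01 -6.29810079e-04]
 [ 4.11189258e-01  9.11548964e-01 -1.37109277e-03]
 [ 1.03247656e-05 -1.50879075e-03 -9.99998862e-01]] 0.1 0.08541340119291187
```

View pics/s0.png

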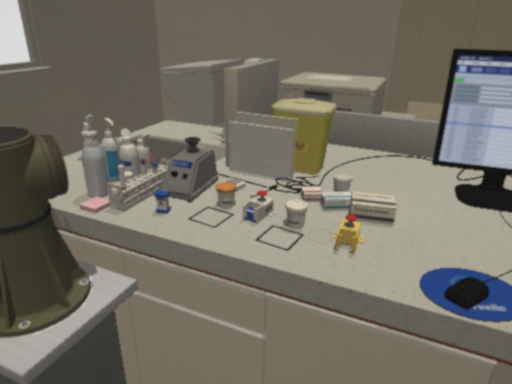

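View pics/t0.png

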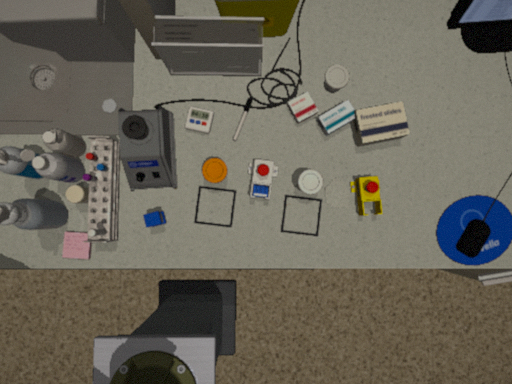

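The white dispenser is at top (262,178), with its red plunger at (263,170). The yellow look-alike is at (369,195) and does not match. The orange cup at (214,170) stands behind the left square at (215,207), and the white cup is at (310,182). I'll confirm with a crop.

```bash
python3 - <<'E'
from h import *
b=cv2.imread("pics/t0.png")[:,:,::-1].copy()
cv2.imwrite("pics/c0.png",cv2.resize(b[145:245,180:340,::-1],None,fx=5,fy=5,interpolation=cv2.INTER_CUBIC))
for q in [(0,0,0),(.4,0,0),(.4,.3,0)]: print(q,proj("top",q),proj("scene",q))
hsv=cv2.cvtColor(b,cv2.COLOR_RGB2HSV);h,s,v=cv2.split(hsv)
def comps(m,name,z,amin=25):
    n,l,st,c=cv2.connectedComponentsWithStats(m.astype(np.uint8))
    for i in range(1,n):
        x,y,w,hh,a=st[i]
        if a>=amin and 180<x<400 and 140<y<245: print(name,c[i].round(1),(w,hh,a),ray("top",*c[i],z).round(4))
comps(((h<7)|(h>173))&(s>150)&(v>90),"red",.072)
comps((h>=8)&(h<20)&(s>150)&(v>90),"orange",.07)
comps((h>100)&(h<130)&(s>120)&(v>50),"blue",.032)
# squares
m=((v<60)).astype(np.uint8)
n,l,st,c=cv2.connectedComponentsWithStats(m)
for i in range(1,n):
    x,y,w,hh,a=st[i]
    if 180<x<340 and 170<y<245 and a>60:
        pts=np.argwhere(l==i)[:,::-1].astype(np.float32)
        W=np.array([ray("top",*p,0)[:2] for p in pts],np.float32)
        print("sq",st[i],cv2.minAreaRect(W))
E
```

```text
(0, 0, 0) [152.6979202  395.38129594] [ 32.35461926 296.94674975]
(0.4, 0, 0) [155.9629986  241.86670105] [148.95540736 219.12549306]
(0.4, 0.3, 0) [ 42.57926424 241.60368623] [ 75.09990627 200.20244519]
red [262.9 169.5] (np.int32(11), np.int32(12), np.int32(100)) [ 0.5892 -0.2846  0.072 ]
red [371.7 186.6] (np.int32(11), np.int32(10), np.int32(89)) [ 0.5472 -0.5644  0.072 ]
orange [214.1 169.9] (np.int32(25), np.int32(25), np.int32(492)) [ 0.5874 -0.16    0.07  ]
orange [373.5 186.2] (np.int32(12), np.int32(12), np.int32(26)) [ 0.5482 -0.5698  0.07  ]
blue [260.1 189.2] (np.int32(15), np.int32(10), np.int32(113)) [ 0.5414 -0.2785  0.032 ]
sq [195 187  41  40 188] ((0.4968436062335968, -0.1562127321958542), (0.09989441931247711, 0.09955962747335434), 83.68072509765625)
sq [281 195  41  41 193] ((0.4736987352371216, -0.39034539461135864), (0.10027439892292023, 0.09956992417573929), 83.19770050048828)
```

View pics/c0.png

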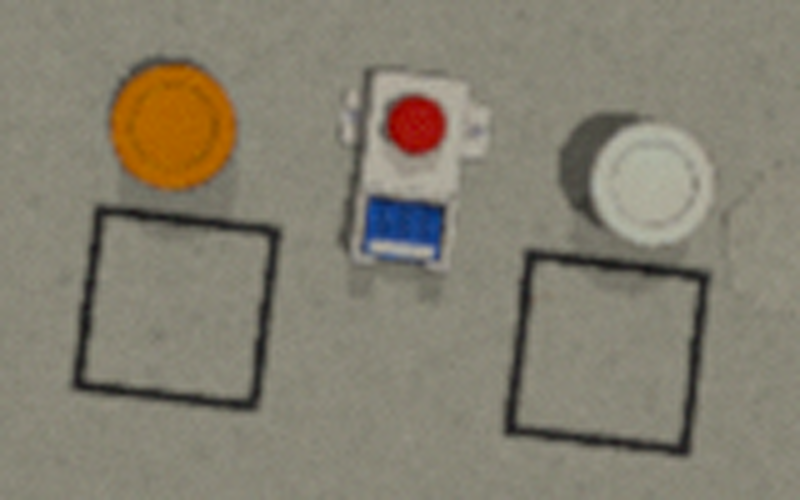

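Axes: dispenser y runs from the white square to the orange one, 235 mm apart (expected 234). That gives yaw -5.6°, dispenser origin about (0.540,-0.279) and plunger about (0.5905,-0.284), and the red blob agrees to within 3 mm. The white dispenser is the one meant, and the left square is the orange one. I'll approach with the fingers shut.

Call:
{"fn": "apply_moves", "kwargs": {"steps": [[[0.1735,-0.4465,0.07],[0,0,-71]],[[0.1735,-0.4465,0.07],[0,0,-71]],[[0.1735,-0.4465,0.07],[0,0,-71]],[[0.1735,-0.4465,0.07],[0,0,-71]],[[0.1735,-0.4465,0.07],[0,0,-71]],[[0.1735,-0.4465,0.07],[0,0,-71]],[[0.1735,-0.4465,0.07],[0,0,-71]],[[0.1735,-0.4465,0.07],[0,0,-71]],[[0.1735,-0.4465,0.07],[0,0,-71]],[[0.1735,-0.4465,0.07],[0,0,-71]],[[0.1735,-0.4465,0.07],[0,0,-71]],[[0.1735,-0.4465,0.07],[0,0,-71]]], "claw": 1, "grip_force": 40}}

```text
time_s: 1.1
eef_pos: [0.4209, 0.0972, 0.3018]
eef_rot: [[0.095, 0.996, 0.001], [0.996, -0.095, -0.001], [-0.001, 0.001, -1.0]]
contact_force: [0.1, 1.5, -0.6]
gripper_width: 0.0002
finger_force: 0.0
```

Call:
{"fn": "apply_moves", "kwargs": {"steps": [[[0.1705,-0.384,-0.18],[0,0,0]],[[0.1705,-0.384,-0.18],[0,0,0]],[[0.1705,-0.384,-0.18],[0,0,0]],[[0.1705,-0.384,-0.18],[0,0,0]],[[0.1705,-0.384,-0.18],[0,0,0]],[[0.1705,-0.384,-0.18],[0,0,0]],[[0.1705,-0.384,-0.18],[0,0,0]],[[0.1705,-0.384,-0.18],[0,0,0]],[[0.1705,-0.384,-0.18],[0,0,0]],[[0.1705,-0.384,-0.18],[0,0,0]],[[0.1705,-0.384,-0.18],[0,0,0]],[[0.1705,-0.384,-0.18],[0,0,0]]]}}

```text
time_s: 2.1
eef_pos: [0.5904, -0.2886, 0.116]
eef_rot: [[0.097, 0.995, -0.004], [0.995, -0.097, -0.0], [-0.001, -0.004, -1.0]]
contact_force: [-0.8, -0.0, 0.1]
gripper_width: 0.0001
finger_force: 0.0
```

Call:
{"fn": "apply_moves", "kwargs": {"steps": [[[0,0,-0.01],[0,0,0]],[[0,0,-0.02],[0,0,0]],[[0,0,-0.03],[0,0,0]]]}}

```text
time_s: 2.35
eef_pos: [0.5903, -0.2824, 0.0907]
eef_rot: [[0.091, 0.996, -0.0], [0.996, -0.091, 0.0], [0.0, -0.0, -1.0]]
contact_force: [0.8, -0.2, -0.1]
gripper_width: -0.0002
finger_force: 0.0
```

Call:
{"fn": "apply_moves", "kwargs": {"steps": [[[0,0,-0.01],[0,0,0]],[[0,0,-0.017],[0,0,0]],[[0,0,-0.022],[0,0,0]],[[0,0,-0.027],[0,0,0]],[[0,0,-0.032],[0,0,0]],[[0,0,-0.036],[0,0,0]],[[0,0,-0.038],[0,0,0]],[[0,0,-0.038],[0,0,0]],[[0,0,-0.038],[0,0,0]]]}}

```text
time_s: 3.1
eef_pos: [0.5905, -0.2825, 0.0538]
eef_rot: [[0.091, 0.996, -0.0], [0.996, -0.091, 0.001], [0.001, -0.0, -1.0]]
contact_force: [-2.2, 3.2, 5.3]
gripper_width: 0.0
finger_force: 2.5
```

Call:
{"fn": "apply_moves", "kwargs": {"steps": [[[0,0,-0.002],[0,0,0]],[[0,0,-0.004],[0,0,0]],[[0,0,-0.005],[0,0,0]],[[0,0,-0.005],[0,0,0]]]}}

```text
time_s: 3.43
eef_pos: [0.5908, -0.2827, 0.0518]
eef_rot: [[0.091, 0.996, 0.001], [0.996, -0.091, 0.0], [0.0, 0.001, -1.0]]
contact_force: [-8.0, 4.5, 23.5]
gripper_width: 0.0
finger_force: 11.6
```

The plunger is at its hard stop (z 52 mm, 23 N). Now I'll let it rise.

Call:
{"fn": "apply_moves", "kwargs": {"steps": [[[0,0,0.03],[0,0,0]],[[0,0,0.065],[0,0,0]],[[-0.025,-0.02,0.085],[0,0,0]],[[-0.06,-0.04,0.085],[0,0,0]],[[-0.09,-0.06,0.085],[0,0,0]],[[-0.115,-0.085,0.085],[0,0,0]],[[-0.13,-0.11,0.085],[0,0,0]],[[-0.13,-0.13,0.085],[0,0,0]],[[-0.13,-0.13,0.085],[0,0,0]]]}}

```text
time_s: 4.18
eef_pos: [0.46, -0.4173, 0.134]
eef_rot: [[0.096, 0.995, 0.001], [0.995, -0.096, -0.003], [-0.003, 0.002, -1.0]]
contact_force: [-0.7, 0.6, 0.1]
gripper_width: -0.0002
finger_force: 0.0
```

```bash
python3 - <<'E'
from h import *
b=save("top","pics/t1.png");a=save("scene","pics/s1.png")
A=cv2.resize(b[150:240,185:325,::-1],None,fx=4,fy=4); B=cv2.resize(a[170:260,180:320,::-1],None,fx=3,fy=3)
B=cv2.copyMakeBorder(B,0,0,0,560-420,cv2.BORDER_CONSTANT)
cv2.imwrite("pics/c1.png",np.vstack([A,B[:240]]))
print(state()["eef_pos"])
h,s,v=cv2.split(cv2.cvtColor(b,cv2.COLOR_RGB2HSV))
m=((h>100)&(h<130)&(s>120)&(v>50)).astype(np.uint8)
n,l,st,c=cv2.connectedComponentsWithStats(m)
for i in range(1,n):
    if st[i][4]>20 and 180<c[i][0]<340: print(c[i],st[i],ray("top",*c[i],.008),ray("top",*c[i],.032))
E
```

```text
[ 0.46069642 -0.41400126  0.13346638]
[260.21100917 189.04587156] [253 185  15   9 109] [ 0.54332409 -0.27917794  0.008     ] [ 0.54173252 -0.2787386   0.032     ]
[257.99029126 207.53398058] [251 203  15  10 103] [ 0.49326841 -0.27342098  0.008     ] [ 0.4927879  -0.27310942  0.032     ]
```

View pics/c1.png

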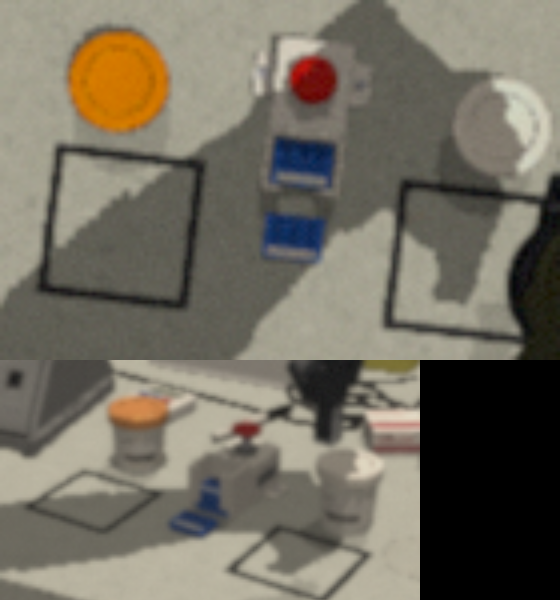

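The cassette is out at top pixel (258,209), or world (0.488,-0.274), which is dispenser x -52 mm as expected. The stack stays put and the plunger is up. I'll lower the shut fingers beside its right side.

Call:
{"fn": "apply_moves", "kwargs": {"steps": [[[0.006,0.025,-0.03],[0,0,0]],[[0.012,0.05,-0.055],[0,0,0]],[[0.018,0.075,-0.075],[0,0,0]],[[0.0217,0.091,-0.095],[0,0,0]],[[0.0217,0.091,-0.11],[0,0,0]],[[0.0217,0.091,-0.12],[0,0,0]],[[0.0217,0.091,-0.125],[0,0,0]],[[0.0217,0.091,-0.128],[0,0,0]],[[0.0217,0.091,-0.128],[0,0,0]],[[0.0217,0.091,-0.128],[0,0,0]]]}}

```text
time_s: 5.12
eef_pos: [0.483, -0.3233, 0.0061]
eef_rot: [[0.093, 0.996, 0.001], [0.996, -0.093, -0.001], [-0.001, 0.001, -1.0]]
contact_force: [-0.1, -0.6, -0.1]
gripper_width: 0.0007
finger_force: 0.0
```

Call:
{"fn": "apply_moves", "kwargs": {"steps": [[[0,0.004,-0.002],[0,0,0]],[[0.001,0.009,-0.002],[0,0,0]],[[0.0014,0.014,-0.002],[0,0,0]],[[0.002,0.02,-0.002],[0,0,0]],[[0.0026,0.026,-0.002],[0,0,0]],[[0.0032,0.032,-0.002],[0,0,0]],[[0.0038,0.038,-0.002],[0,0,0]],[[0.0044,0.044,-0.002],[0,0,0]],[[0.005,0.05,-0.002],[0,0,0]],[[0.0054,0.054,-0.002],[0,0,0]],[[0.0056,0.056,-0.002],[0,0,0]],[[0.0056,0.056,-0.002],[0,0,0]]]}}

```text
time_s: 6.12
eef_pos: [0.488, -0.2658, 0.0031]
eef_rot: [[0.091, 0.996, -0.0], [0.996, -0.091, 0.001], [0.001, -0.0, -1.0]]
contact_force: [-0.7, 0.1, 0.8]
gripper_width: -0.0001
finger_force: 0.0
```

```bash
cat > look.py <<'E'
import sys
from h import *
k=sys.argv[1]
b=save("top",f"pics/t{k}.png");a=save("scene",f"pics/s{k}.png")
A=cv2.resize(b[150:240,185:325,::-1],None,fx=4,fy=4); B=cv2.resize(a[170:250,180:320,::-1],None,fx=3,fy=3)
B=cv2.copyMakeBorder(B,0,0,0,560-420,cv2.BORDER_CONSTANT)
cv2.imwrite(f"pics/c{k}.png",np.vstack([A,B]))
print(state()["eef_pos"])
O=np.array([.540,-.2787]);ex=np.array([.9952,-.0983]);ey=np.array([.0983,.9952])
h,s,v=cv2.split(cv2.cvtColor(b,cv2.COLOR_RGB2HSV))
m=((h>100)&(h<130)&(s>120)&(v>40)).astype(np.uint8)
n,l,st,c=cv2.connectedComponentsWithStats(m)
for i in range(1,n):
    if st[i][4]>20 and 180<c[i][0]<340:
        W=ray("top",*c[i],.008)[:2]; print(c[i].round(1),st[i],W.round(4),"disp",((W-O)@ex).round(4),((W-O)@ey).round(4))
E
python3 look.py 2
```

```text
[ 0.48801932 -0.26645555  0.00318827]
```

View pics/c2.png

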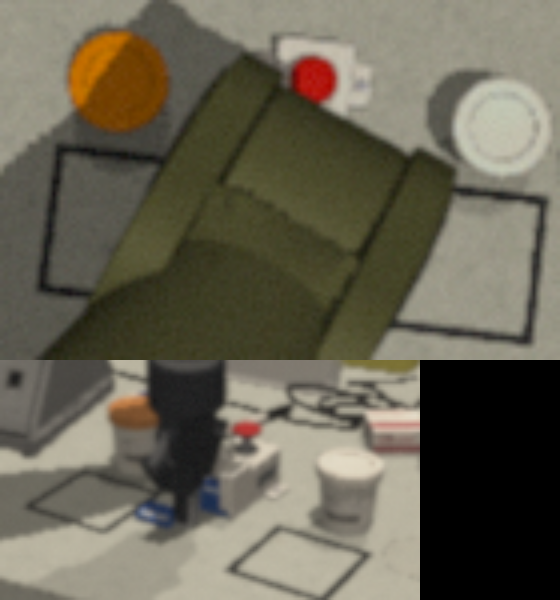

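The arm hides the top view. In the scene view the cassette lies flat at the fingers' left, crop (155,513), and is moving straight. I'll push on.

Call:
{"fn": "apply_moves", "kwargs": {"steps": [[[0.0005,0.005,0],[0,0,0]],[[0.0012,0.012,0],[0,0,0]],[[0.002,0.02,0],[0,0,0]],[[0.0028,0.028,0],[0,0,0]],[[0.0036,0.036,0],[0,0,0]],[[0.0044,0.044,0],[0,0,0]],[[0.0052,0.052,0],[0,0,0]],[[0.006,0.06,0],[0,0,0]],[[0.0066,0.067,0],[0,0,0]],[[0.0071,0.072,0],[0,0,0]],[[0.0074,0.075,0],[0,0,0]],[[0.0074,0.075,0],[0,0,0]]]}}

```text
time_s: 7.22
eef_pos: [0.4955, -0.1909, 0.0033]
eef_rot: [[0.091, 0.996, -0.0], [0.996, -0.091, 0.0], [0.0, -0.0, -1.0]]
contact_force: [0.0, -0.3, 0.1]
gripper_width: 0.0001
finger_force: 0.0
```

Call:
{"fn": "apply_moves", "kwargs": {"steps": [[[-0.001,-0.01,0],[0,0,0]],[[-0.002,-0.02,0.01],[0,0,0]],[[-0.004,-0.04,0.035],[0,0,0]],[[-0.005,-0.05,0.07],[0,0,0]],[[-0.02,-0.06,0.105],[0,0,0]],[[-0.03,-0.085,0.135],[0,0,0]],[[-0.04,-0.12,0.145],[0,0,0]],[[-0.04,-0.16,0.145],[0,0,0]],[[-0.04,-0.2,0.145],[0,0,0]],[[-0.04,-0.23,0.145],[0,0,0]],[[-0.04,-0.23,0.145],[0,0,0]]]}}

```text
time_s: 8.13
eef_pos: [0.4544, -0.429, 0.1493]
eef_rot: [[0.098, 0.995, 0.001], [0.995, -0.098, -0.004], [-0.004, 0.002, -1.0]]
contact_force: [0.3, 0.6, 0.4]
gripper_width: -0.0001
finger_force: 0.0
```

```bash
python3 look.py 3
```

```text
[ 0.45430675 -0.42366061  0.14855376]
[260.3 189.1] [253 185  15  10 109] [ 0.5432 -0.2795] disp 0.0033 -0.0005
[215.9 203.6] [209 200  15   9 105] [ 0.5032 -0.16  ] disp -0.0482 0.1145
```

View pics/c3.png

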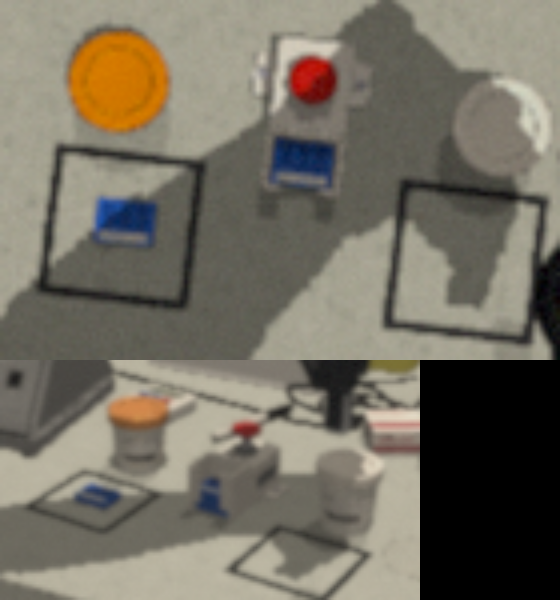

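The cassette lies flat and nearly central in the orange-cup square, crop (125,222). The cups and the stack are unmoved and the arm is clear.

```bash
python3 -c "
from workcell import *
print(job_done())"
```

```text
the job is handed in; nothing more can be done
None
```

The job is handed in: I pressed the plunger fully down once and let it up, then pushed the single ejected cassette flat into the square in front of the orange-lidded cup; in the last picture it lay near the centre, nothing else appeared moved, and the arm was clear.

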